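Charge the nut roaster and hold its lid at the pointer

ROBOT

A 7-joint arm with a two-finger parallel gripper is mounted at the origin on the work surface. World frame = base frame: x ahead of the robot, y to its left, z up, the work surface at z = 0. Lengths are in m, angles in rad, forces in N, time in s.
With the tool pointing down it reaches from about 0.4 to 0.875 m from the base axis. Payload 19.3 kg.
Tool frame: the origin (TCP) lies at the very end of the fingers, on their centre line; the grasp point (between the pads) lies 19 mm behind it; z points along the fingers, y is the line along which they close (so a half turn about z gives the same grasp; the last joint's range is limited). The gripper opens to 85 mm and grips with 20 to 120 N. Pads are 22 mm wide; open, the fingers measure 114 mm over their backs; the gripper's body (76 mm by 85 mm) begins 54 mm behind the grasp point. The pads swing forward as they close: fully open they stand 13 mm farther back than shut.
Start: joints at [-1.348, 0.521, -0.036, 1.599, 0.021, 1.021, -0.113], TCP at [0.18, 0.598, 0.231] pointing down, gripper open.
Joint ranges: [-2.91, 2.91], [-0.3, 2.13], [-1.5, 1.42], [0.17, 2.43], [-1.26, 4.41], [0.16, 1.93], [-2.52, 2.52]. Speed limits (rad/s): [1.89, 1.89, 2.39, 2.39, 3.01, 3.01, 3.01].

INTERFACE

Orientations are given as [roll, pitch, yaw] about the fixed x, y, z axes, in that order (R = Rz(yaw) Ry(pitch) Rx(roll)).
In Python, from workcell import bot gives the robot as it stands. The module is installed in compiled form; this text tells all that it offers.
- The arm moves only by the tool apply_moves, never from a script. Its arguments are lists of equal length, an entry for each row: "claw": the finger opening in m, from 0 to 0.0854; "xyz": the shift along the tool's x, y, z in m, a list of three; "twist": the turn, a rotation vector about the tool's x, y, z in rad, a list of three. A call has 1 to 20 rows; each row shifts and turns the commanded pose from where the row before left it, along the tool's axes as they then stand; what a row does not reach is not made up. A row lasts 1/10 s, in which the tool goes at most 50 mm and 8.59 degrees, less where a joint would pass 70% of its speed; a pose out of reach is approached as far as the arm can. A call with a gripper value outside its range is refused whole. The fingers move at their own pace and stop on an object; "force" is the grip in N (left out, the last holds). Time passes only in rows, so rows that do not move let the fingers close. It gives the time, the measured TCP pose, the force, the opening and the grip force at its end, in the units of the state.
- bot.observe(): the state, without advancing time (a new reading comes with each control period).
- bot.grab_frame(name): name is "side" or "top"; returns a dict with "img" (420x560x3 uint8, red, green, blue), "vfov" (degrees; the focal length in pixels is half the picture's height over the tangent of half this angle, whatever the lens; pixels are square), "cx", "cy" (the principal point, pixels), "view" (4x4, takes a point from world to camera coordinates). Camera axes: x right, y up, looking along -z (the intrinsics and any distortion apply to the point x, -y, -z); pixel columns grow to the right and rows downward; lengths in m; the calibration is good to about 2 mm. A picture is of the moment at which its call begins. There is no depth.
- bot.job_done(): hands the job in; it is judged then, once.
Trained networks look in the newest picture that a camera, given by its name, has taken for a name from the list of things; names that differ only in an ending like _2 or _b are one class to them, and where a whole thing is asked for, a point or a joint stands for the part that bears it (a point fixed in the world has none). Each returns a list of dicts, best first, with "score" (0 to 1); they miss things now and then, are a little off and sometimes report something else, mostly with a low value. They report only what shows in the picture. A call takes as long as a camera call. They do not tell look-alikes from the thing itself.
- bot.find_in(camera, query): "position" ([x, y, z] in m, in world coordinates, good to about 4 mm: the middle of the surface that is visible of it).
The state is a dict: "clock": time; "qpos": joint angles; "qd": joint speeds; "joint_efforts": joint torques, N m; "position": TCP position; "tool_rot": TCP orientation; "force": force on the tool from outside, world axes, zero at the start; "moment": the same for the moment, N m; "grip_width": finger opening in m; "finger_force": force on a finger pad.
Only numpy, scipy, OpenCV 4.12 (cv2) and the standard library are available. Lean on these libraries where they do the work, as an engineer would, in place of code of your own. Each camera call takes 0.05 s, during which the arm holds its last target. There are 200 camera calls.

TASK

Tip the four nuts from the steel scoop into the roaster's funnel so that all of them drop down into its glass tube, and stand the empty scoop upright on the counter again. Then take the roaster's lid by its bar, swing it up until it is in line with the pointer arm beside it, and finish while still holding it there in the gripper so that I can look inside. Do not shift the pointer or the other things on the counter.

Things in the scene. Friction and masses are not known exactly. Their poses are not given: they have to be found in the camera images.
- scoop: Steel scoop, 0.16 kg: tray 112 mm long (x), 68 wide (y), walls 40 high at sides and back, front (-x) open. Its floor rises 10 degrees from back to front lip, so nuts stay until tipped front-down well past that. Origin: centre of underside; x from front to back, z up. Upright wooden handle plate at the back: 10 mm thick (x), 40 wide (y), top 90 above the underside, to pinch from above along x.
- scoop_grip (a point): Point to grip on the scoop's handle plate: 57 mm behind (+x) the scoop's origin, 72 mm above its underside. Axes as the scoop's.
- scoop_lip (a point): Middle of the scoop's open front lip, over which the nuts leave: 60 mm ahead (-x) of the scoop's origin, 23 mm above its underside; the opening is 62 mm wide.
- funnel_mouth (a point): Centre of the roaster's round steel funnel mouth, at rim height (170 mm above the counter). Mouth 134 mm across inside, narrowing over 50 mm to the tube's 54 mm. Fixed to the roaster, whose axes it has (x from the front to the hinge side, z up); funnel and tube stand at the roaster's +y (left) side, 165 mm from the middle of its box.
- tube_floor (a point): Centre of the inner floor of the upright glass feed tube below the funnel: 54 mm inside diameter, floor 24 mm above the counter, tube top (funnel throat) 120 mm above the counter.
- hinge (a point): Middle of the lid's hinge line, at the far (+x) top edge of the roaster box, 108 mm above the counter. The line runs along this frame's y; the axes are the roaster's (x away from its front). The white box is 160 mm (x) by 170 mm (y), 104 mm high, its middle 80 mm to the -x of the hinge.
- lid_bar (a point): Middle of the steel bar handle at the lid's front edge: round, 10 mm thick, along y, 110 mm long between end stays, 210 mm from the hinge line; free gap of 39 mm between bar and lid edge for a finger. Shut, it is 108 mm above the counter, 50 mm in front of the box. The frame turns with the lid: x points from bar to hinge; the bar swings up and towards the hinge.
- pointer_tip (a point): Centre of the 20 mm steel ball at the end of the thin steel pointer arm beside the lid, at the roaster's -y (right) side, 112 mm from the lid's middle. The arm turns about the lid's hinge line and the ball is, like the bar, 210 mm from it; x points from ball to hinge. With the lid in line, bar and ball are at the same height. The pointer is stiff and stays as set.
- lid (a joint): Angle of the lid (rad): 0 shut (level), grows as the bar is lifted, up to 1.5. Free hinge, lid weighs about 0.4 kg and falls shut by itself when let go; lifting it at the bar takes about 2 to 3 N.
- pointer (a joint): Angle at which the pointer arm is set (rad), measured just as the lid's angle: the lid is in line when the two are equal.
- nut0_center (a point): Centre of one of the four round brown nuts, 22 mm across, 11 g, lying in the scoop at the start.
- nut1_center (a point): Centre of one of the four round brown nuts, 22 mm across, 11 g, lying in the scoop at the start.
- nut2_center (a point): Centre of one of the four round brown nuts, 22 mm across, 11 g, lying in the scoop at the start.
- nut3_center (a point): Centre of one of the four round brown nuts, 22 mm across, 11 g, lying in the scoop at the start.
- valve_cap: Steam valve cap, steel with a rubber edge, 34 mm across, 24 mm high, loose on the counter in front of the feed tube. Origin: centre of its underside. Bystander.
- pitcher: White ceramic pitcher, 104 mm across without the handle, 145 mm high, loose, beyond and to the left of the funnel or to the right of the roaster. Origin: centre of its underside. Bystander.
- colander: Steel colander (bowl with holes), 150 mm across without its two loop handles, 70 mm high, loose, beyond the roaster. Origin: centre of its underside. Bystander.
- mug: Blue ceramic mug, 78 mm across, 90 mm high, handle at its +y, loose, to the right and in front of the roaster. Origin: centre of its underside. Bystander.
- salt_jar: Closed glass jar, 72 mm across, 110 mm high, loose; it and the pitcher may have swapped places. Origin: centre of its underside. Bystander.
- spoon: Spoon with a wooden handle, lying along x on the counter, left of the scoop, handle towards the robot. Bystander.
Not all that is in view belongs to the job. Leave any green or orange look-alike of the scoop alone.

How it is judged:
On the way, in this order (a step that is already met when the one before it is completed fails the run):
1. all four nuts are in the glass tube (horizontal distance between each of nut0_center, nut1_center, nut2_center, nut3_center and tube_floor below 0.03 m and height (world z) of each of nut0_center, nut1_center, nut2_center, nut3_center below 0.095 m), for 0.2 s.
2. the empty scoop stands upright on the counter, let go (angle between scoop's own z axis and vertical below 0.1 rad and height (world z) of scoop between -0.008 and 0.008 m and contact force between the fingers and scoop below 0.1 N), for 0.2 s.
3. the lid, held in the gripper, is in line with the pointer (angle between the x axis of lid_bar and the x axis of pointer_tip, either way round below 0.07 rad and contact force between the fingers and lid above 0.5 N and contact force between lid and scoop below 0.1 N), for 0.2 s.
At the end, for the whole second after the job is handed in: All four nuts in the tube (30 mm of its axis, below 95 mm height); scoop upright on the counter (0.1 rad, 8 mm), not touched by the fingers; lid within 0.07 rad of the pointer, slower than 0.1 rad/s, carried by the fingers (over 0.5 N), not touching the scoop (all of step 1 and all of step 2 and all of step 3 and velocity of joint lid between -0.1 and 0.1 rad/s); the arm keeps its last pose, push and grip.
It fails at once if the pointer was shifted (ball moved over 8 mm) (distance of pointer_tip from where it was at the start of the episode above 0.008 m).
It fails at once if another thing on the counter was shifted by more than 30 mm (distance of any of valve_cap, pitcher, colander, mug, salt_jar, spoon from where it was at the start of the episode above 0.03 m).
It also fails if it takes over 72 s, if anything falls off the work surface, if the arm or the gripper's body presses on something with over 40 N, if the wrist force passes 120 N, or if a joint passes its speed limit or range.

## Working session

There is one attempt and no reset: what is moved stays moved. The work goes in short steps, Python scripts to look and compute and a tool call to move; the robot and the scene stay as the last step left them, time stands still between calls to the robot, and variables do not carry over. Pictures are saved under pics/ and viewed, at most 10 in all, crops included, and the job is handed in when it is done.

Besides the shell and the picture viewer there is one more tool, called after "Call:" as name(argument=value, ...) on one line, values as JSON. apply_moves: Moves the arm, as the interface text tells. Its arguments: {"type":"object","properties":{"claw":{"type":"array"},"xyz":{"type":"array"},"twist":{"type":"array"},"force":{"type":"number"}},"required":["claw","xyz","twist"]}

```bash
mkdir -p pics; cat > h.py <<'E'
import numpy as np, cv2
from workcell import bot
def shot(n,f):
    d=bot.grab_frame(n); cv2.imwrite('pics/'+f,d['img'][:,:,::-1]); return d
def proj(d,p):
    c=d['view']@np.r_[p,1]; f=210/np.tan(np.radians(d['vfov'])/2)
    return d['cx']+f*c[0]/-c[2], d['cy']-f*c[1]/-c[2]
def back(d,uv,z):
    f=210/np.tan(np.radians(d['vfov'])/2)
    r=d['view'][:3,:3].T@np.array([(uv[0]-d['cx'])/f,-(uv[1]-d['cy'])/f,-1])
    o=-d['view'][:3,:3].T@d['view'][:3,3]
    return o+r*(z-o[2])/r[2]
E
python3 - <<'E'
from h import *
o=bot.observe()
for k in o: print(k,np.round(o[k],3))
for c in('side','top'):
    d=shot(c,c+'0.png'); print(c,d['vfov'],d['cx'],d['cy'],d.keys()); print(np.round(d['view'],3).tolist())
    for q in['scoop','scoop_grip','scoop_lip','funnel_mouth','tube_floor','hinge','lid_bar','pointer_tip','nut0_center','valve_cap','pitcher','colander','mug','salt_jar','spoon']:
        print(q,[(np.round(r['position'],3).tolist(),round(r['score'],2),np.round(proj(d,r['position'])).tolist()) for r in bot.find_in(c,q)[:4]])
E
```

```text
clock 0.0
qpos [-1.348  0.522 -0.036  1.6    0.021  1.021 -0.113]
qd [-0.001  0.    -0.001 -0.001  0.001 -0.    -0.001]
joint_efforts [ 1.0000e-03 -9.2710e+01  1.9800e+00 -3.6992e+01  1.8000e-02  8.0000e-03
  0.0000e+00]
position [0.18  0.598 0.231]
tool_rot [-3.14   0.     2.849]
force [0.031 0.056 0.493]
moment [ 0.044 -0.027  0.025]
finger_force 0.0
grip_width 0.086
side 48.73643906444095 283.08244508194116 206.21016479348143 dict_keys(['img', 'vfov', 'cx', 'cy', 'view'])
[[0.961, -0.276, 0.005, -0.532], [0.209, 0.738, 0.642, -0.269], [-0.181, -0.616, 0.767, -1.488], [0.0, 0.0, 0.0, 1.0]]
scoop [([0.574, 0.648, 0.018], 0.82, [246.0, 126.0]), ([0.335, 0.338, 0.022], 0.68, [202.0, 189.0]), ([0.528, 0.316, 0.02], 0.65, [254.0, 183.0])]
scoop_grip [([0.52, 0.311, 0.022], 0.86, [252.0, 184.0]), ([0.572, 0.647, 0.02], 0.81, [245.0, 126.0]), ([0.335, 0.334, 0.024], 0.57, [202.0, 190.0]), ([0.577, -0.238, 0.162], 0.31, [314.0, 283.0])]
scoop_lip [([0.573, 0.65, 0.017], 0.61, [245.0, 126.0])]
funnel_mouth [([0.563, -0.108, 0.109], 0.91, [296.0, 258.0])]
tube_floor [([0.567, -0.108, 0.114],
[... 1579 characters left out ...]
([0.562, -0.082, 0.108], 0.61, [343.0, 219.0])]
lid_bar [([0.564, -0.123, 0.11], 0.76, [357.0, 219.0]), ([0.563, -0.235, 0.163], 0.17, [402.0, 219.0])]
pointer_tip [([0.564, -0.234, 0.168], 0.53, [403.0, 218.0])]
nut0_center [([0.551, 0.343, 0.024], 0.45, [200.0, 219.0])]
valve_cap [([0.386, 0.108, 0.006], 0.53, [273.0, 278.0])]
pitcher [([0.759, 0.243, 0.084], 0.85, [236.0, 150.0])]
colander [([0.816, 0.025, 0.025], 0.8, [307.0, 144.0])]
mug [([0.418, -0.361, 0.042], 0.8, [432.0, 277.0]), ([0.388, 0.106, 0.008], 0.68, [273.0, 277.0])]
salt_jar [([0.594, -0.384, 0.109], 0.88, [448.0, 215.0])]
spoon [([0.532, 0.472, 0.015], 0.57, [159.0, 223.0]), ([0.539, 0.323, 0.027], 0.51, [206.0, 223.0])]
```

```bash
python3 -c "
import cv2
for c in('side','top'):
    i=cv2.imread(f'pics/{c}0.png');cv2.imwrite(f'pics/{c}0b.png',cv2.resize(i,(800,600),interpolation=cv2.INTER_CUBIC))"
```

```text
(no output)
```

View pics/top0b.png

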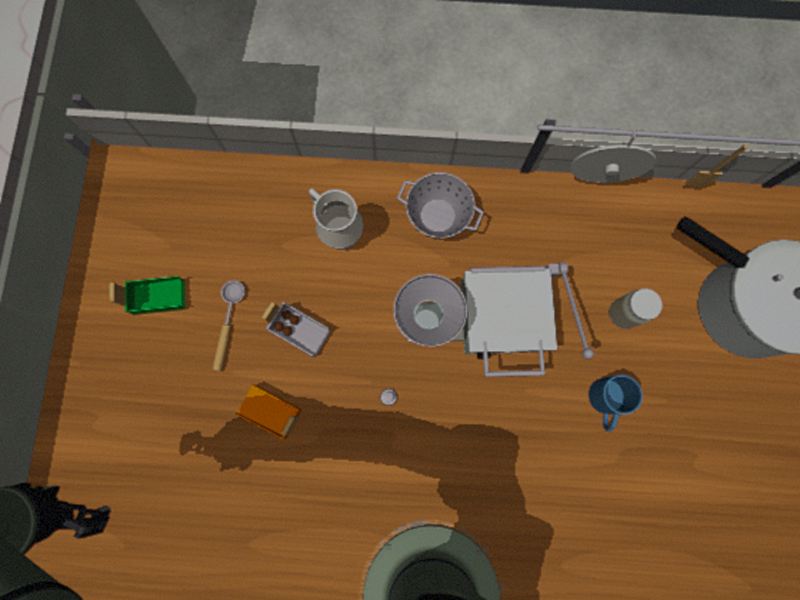

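View pics/side0b.png

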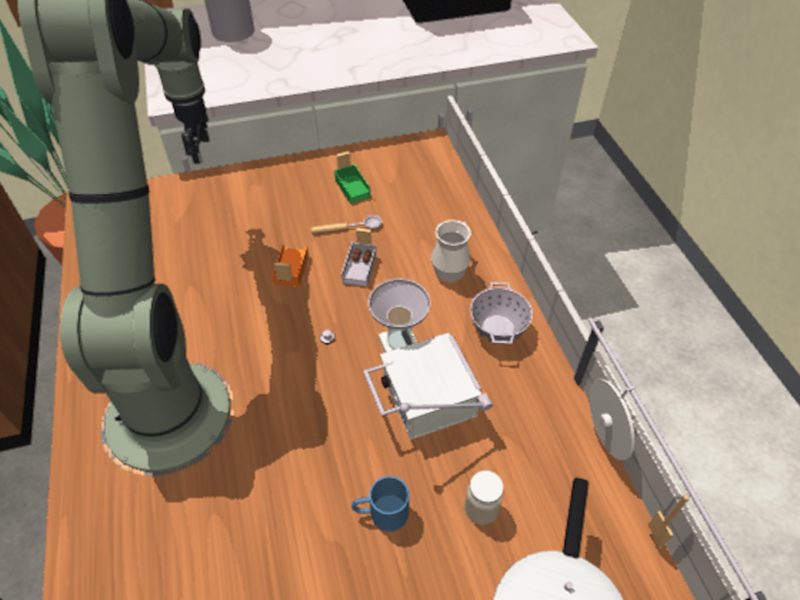

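The top view shows the scoop at about (299,329) with its handle at the upper left (270,312). The funnel is at (430,310), the lid bar at (515,372) and the pointer ball at (588,353). The green and orange look-alikes are clear of it. Next I'll enlarge the key areas.

```bash
python3 -c "
import cv2,numpy as np
t=cv2.imread('pics/top0.png');s=cv2.imread('pics/side0.png')
r=lambda i,w,h:cv2.resize(i,(w,h),interpolation=cv2.INTER_CUBIC)
a=r(t[180:270,270:420],750,450); cv2.imwrite('pics/a.png',a)
b=np.hstack([r(t[205:255,180:235],385,350),r(s[155:205,230:285],385,350)])
cv2.imwrite('pics/b.png',b)"
```

```text
(no output)
```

View pics/a.png

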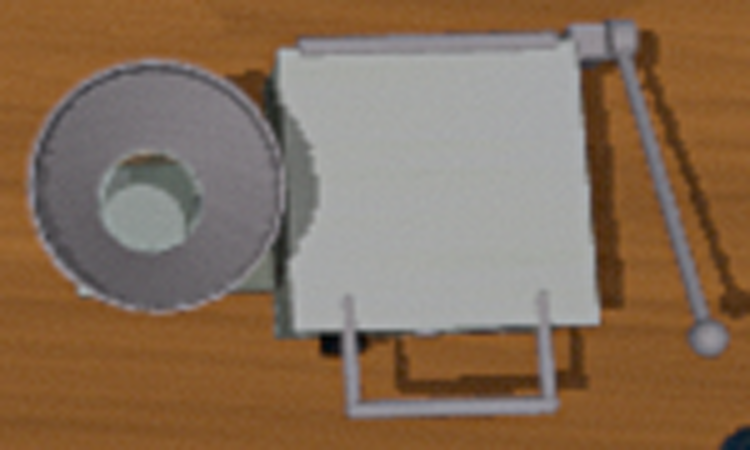

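View pics/b.png

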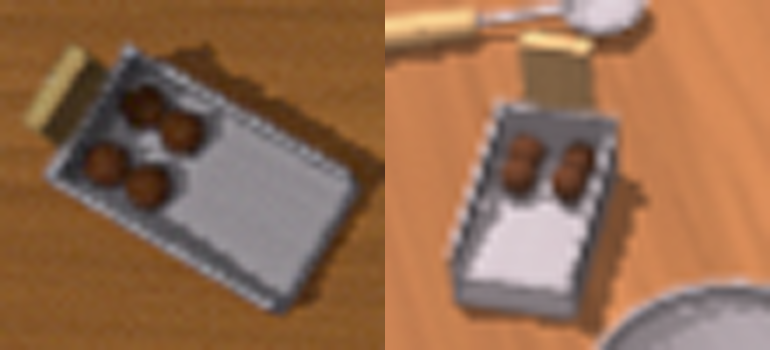

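The crops show the funnel rim centred at top pixel (301.6,217.2), the bar's middle at (360.2,261.6) and the ball at (411.6,247.4). The handle's top is at (188.1,217.7), and the scoop's rim corners are clear. Now I'll turn these into poses.

```bash
python3 - <<'E'
from h import *
from scipy.optimize import brentq
d=bot.grab_frame('top')
A=lambda x,y:(270+x/5,180+y/5); B=lambda x,y:(180+x/7,205+y/7)
P=lambda uv,z:back(d,uv,z)
pr=lambda n,p:print(n,np.round(p,4))
F=P(A(158,186),.17); pr('funnel',F)
b1,b2=P(A(348,410),.108),P(A(553,406),.108); bar=P(A(451,408),.108); pr('bar',bar); pr('len',np.linalg.norm(b1-b2))
y=(b1-b2)/np.linalg.norm(b1-b2); h1,h2=P(A(300,45),.11),P(A(557,42),.11); pr('hinge',(h1+h2)/2)
pr('yaws',[np.arctan2(-v[0],v[1]) for v in (b1-b2,h1-h2,F-P(A(430,190),.108))])
yaw=np.arctan2(-(h1-h2)[0],(h1-h2)[1]); c,s=np.cos(yaw),np.sin(yaw); R=np.array([[c,-s,0],[s,c,0],[0,0,1]])
H=bar+R@[.21,0,0]; pr('H from bar',H); pr('funnel in roaster',R.T@(F-H))
f=lambda t: (R.T@(P(A(708,337),.108+.21*np.sin(t))-H))[0]+.21*np.cos(t)
ts=np.linspace(-.1,1.4,16); print(np.round([f(t) for t in ts],3))
t=brentq(f,-.1,1.2); Bp=P(A(708,337),.108+.21*np.sin(t)); pr('ptr',t); pr('ball',Bp); pr('ball rel',R.T@(Bp-H))
g=bot.grab_frame('side')
for n,p in(('ball',Bp),('bar',bar),('F',F)): pr(n+' side800',np.array(proj(g,p))/0.7)
hd=P(B(57,89),.09)
cs=[P(B(*q),.04) for q in((128,45),(50,175),(355,185),(280,308))]
pr('handle',hd)
for q in cs: pr('corner',q)
bk,fr=(cs[0]+cs[1])/2,(cs[2]+cs[3])/2; pr('len',np.linalg.norm(bk-fr)); pr('w',[np.linalg.norm(cs[0]-cs[1]),np.linalg.norm(cs[2]-cs[3])])
v=bk-fr; pr('yaw scoop',np.arctan2(v[1],v[0])); w=hd-fr; pr('yaw2',np.arctan2(w[1],w[0])); pr('ctr',(bk+fr)/2)
n=cs[0]-cs[1]; e=P(B(78,48),.09)-P(B(35,130),.09); pr('yaw n',[np.arctan2(q[1],q[0])+np.pi/2 for q in(n,e)])
pr('side handle',np.array(proj(g,hd)));pr('mapped crop',(np.array(proj(g,hd))-[230,155])*7+[385,0])
E
```

```text
funnel [0.5484 0.039  0.17  ]
bar [ 0.4441 -0.1348  0.108 ]
len 0.1151
hinge [ 0.6536 -0.1171  0.11  ]
yaws [0.0825 0.0758 0.1194]
H from bar [ 0.6535 -0.1189  0.108 ]
funnel in roaster [-0.0928  0.1653  0.062 ]
[ 0.039  0.038  0.035  0.03   0.023  0.013  0.002 -0.01  -0.025 -0.04
 -0.058 -0.076 -0.095 -0.115 -0.136 -0.157]
ptr 0.5202
ball [ 0.4801 -0.2428  0.2124]
ball rel [-0.1822 -0.1104  0.1044]
ball side800 [403.2361 405.7358]
bar side800 [372.6303 392.1767]
F side800 [397.8338 302.1438]
handle [0.5408 0.364  0.09  ]
corner [0.5705 0.3475 0.04  ]
corner [0.5114 0.3751 0.04  ]
corner [0.5154 0.2433 0.04  ]
corner [0.4604 0.2707 0.04  ]
len 0.117
w [0.0653 0.0614]
yaw scoop 1.1005
yaw2 1.1115
ctr [0.5144 0.3091 0.04  ]
yaw n [1.1331 1.1948]
side handle [253.1866 160.9079]
mapped crop [547.306   41.3553]
```

Call:
apply_moves(claw=[0.06,0.06,0.06,0.06,0.06,0.06,0.06,0.06,0.06,0.06,0.06,0.06,0.06,0.06,0.06,0.06], xyz=[[0,0,0],[0,0,0],[-0.035,-0.0045,0],[-0.035,-0.0045,0],[-0.035,-0.0045,0],[-0.035,-0.0045,0],[-0.035,-0.0045,0],[-0.035,-0.0045,0],[-0.035,-0.0045,0],[-0.035,-0.0045,0],[-0.035,-0.0045,0],[-0.035,-0.0045,0],[-0.035,-0.0045,0],[-0.035,-0.0045,0.035],[-0.007,0,0.035],[0,0,0.02]], twist=[[0,0,0.08],[0,0,0.08],[0,0,0],[0,0,0],[0,0,0],[0,0,0],[0,0,0],[0,0,0],[0,0,0],[0,0,0],[0,0,0],[0,0,0],[0,0,0],[0,0,0],[0,0,0],[0,0,0]], force=40)

```text
clock: 3.3
position: [0.5415, 0.3608, 0.1386]
tool_rot: [-3.139, -0.0, 2.686]
force: [-0.7, 1.2, -0.2]
grip_width: 0.0598
finger_force: 0.0
```

```bash
python3 - <<'E'
from h import *
o=bot.observe(); print(np.round(o['qpos'],3),np.round(o['position'],4),np.round(o['tool_rot'],3))
d=shot('top','t1.png'); g=shot('side','s1.png')
r=lambda i,w,h:cv2.resize(i,(w,h),interpolation=cv2.INTER_CUBIC)
cv2.imwrite('pics/c.png',np.hstack([r(d['img'][190:260,160:240,::-1],400,350),r(g['img'][130:200,215:295,::-1],400,350)]))
for n,p in(('tcp',o['position']),('handle',[.541,.364,.09])): print(n,(np.array(proj(d,p))-[160,190])*5,(np.array(proj(g,p))-[215,130])*5+[400,0])
E
```

```text
[-0.716  0.666  0.057  1.608 -0.045  0.871  0.474] [0.5415 0.3608 0.1386] [-3.139 -0.     2.686]
tcp [127.00229939 122.32622239] [589.89005388 109.92277319]
handle [140.80311015 138.27069901] [591.17644328 154.52272249]
```

View pics/c.png

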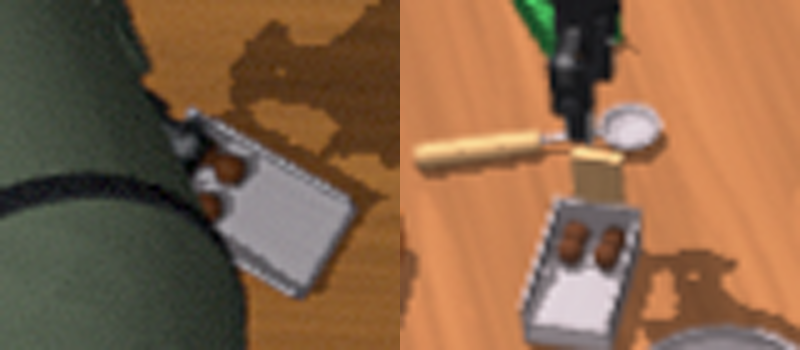

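The gripper stands over the wooden handle plate (plate top at about (598,155) in the right half, finger at about (580,130)) and is lined up with it. I'll descend and grip.

Call:
apply_moves(claw=[0.06,0.06,0.06,0.06,0.0,0.0,0.0,0.0,0.0,0.0], xyz=[[-0.001,0.002,0.03],[0,0,0.03],[0,0,0.024],[0,0,0],[0,0,0],[0,0,0],[0,0,0],[0,0,0],[0,0,0],[0,0,0]], twist=[[0,0,0],[0,0,0],[0,0,0],[0,0,0],[0,0,0],[0,0,0],[0,0,0],[0,0,0],[0,0,0],[0,0,0]], force=60)

```text
clock: 4.4
position: [0.5432, 0.3649, 0.0589]
tool_rot: [3.14, 0.001, 2.689]
force: [-1.1, -0.2, 9.8]
grip_width: 0.0093
finger_force: 59.4
```

```bash
cat >> h.py <<'E'
from scipy.spatial.transform import Rotation as Ro
def plan(p0,r0,p1,r1,n,dec=4):
    """rows (tool axes) from pose 0 to pose 1; euler lists"""
    A=Ro.from_euler('xyz',r0);B=Ro.from_euler('xyz',r1);w=(A.inv()*B).as_rotvec()/n
    x=[];st=(np.array(p1)-p0)/n
    for i in range(n):
        x.append(np.round((A*Ro.from_rotvec(w*i)).inv().apply(st),dec).tolist())
    print(x,np.round(w,4).tolist())
E
python3 - <<'E'
from h import *
plan([.543,.365,.30],[np.pi,0,2.689],[.677,.109,.30],[np.pi,0,.5+np.pi/2],9)
E
```

```text
[[-0.0258, -0.0191, -0.0], [-0.0271, -0.0173, -0.0], [-0.0282, -0.0154, -0.0], [-0.0292, -0.0134, -0.0], [-0.03, -0.0113, -0.0], [-0.0307, -0.0093, -0.0], [-0.0313, -0.0071, -0.0], [-0.0317, -0.005, -0.0], [-0.032, -0.0028, -0.0]] [0.0, -0.0, 0.0687]
```

Call:
apply_moves(claw=[0,0,0,0,0,0,0,0,0,0], xyz=[[0,0,-0.005],[0,0,-0.01],[0,0,-0.03],[0,0,-0.035],[0,0,-0.04],[0,0,-0.04],[0,0,-0.04],[0,0,-0.03],[0,0,-0.015],[0,0,0]], twist=[[0,0,0],[0,0,0],[0,0,0],[0,0,0],[0,0,0],[0,0,0],[0,0,0],[0,0,0],[0,0,0],[0,0,0]])

```text
clock: 5.4
position: [0.5431, 0.3647, 0.3054]
tool_rot: [3.138, 0.002, 2.689]
force: [0.1, -0.9, -2.7]
grip_width: 0.009
finger_force: 58.7
```

Call:
apply_moves(claw=[0,0,0,0,0,0,0,0,0,0,0,0,0,0,0,0,0,0,0,0], xyz=[[-0.013,-0.0095,0],[-0.013,-0.009,0],[-0.0135,-0.009,0],[-0.0135,-0.0085,0],[-0.014,-0.008,0],[-0.014,-0.0075,0],[-0.0145,-0.007,0],[-0.0145,-0.0065,0],[-0.015,-0.006,0],[-0.015,-0.0055,0],[-0.0155,-0.005,0],[-0.0155,-0.0045,0],[-0.0155,-0.004,0],[-0.0155,-0.003,0],[-0.016,-0.0025,0],[-0.016,-0.002,0],[-0.016,-0.0015,0],[-0.016,-0.001,0],[0,0,0],[0,0,0]], twist=[[0,0,0.034],[0,0,0.034],[0,0,0.034],[0,0,0.034],[0,0,0.034],[0,0,0.034],[0,0,0.034],[0,0,0.034],[0,0,0.034],[0,0,0.034],[0,0,0.034],[0,0,0.034],[0,0,0.034],[0,0,0.034],[0,0,0.034],[0,0,0.035],[0,0,0.035],[0,0,0.035],[0,0,0],[0,0,0]])

```text
clock: 7.4
position: [0.6733, 0.1064, 0.3022]
tool_rot: [-3.141, -0.0, 2.073]
force: [0.3, 0.4, -2.2]
grip_width: 0.0091
finger_force: 58.7
```

```bash
python3 - <<'E'
from h import *
o=bot.observe(); print(np.round(o['qpos'],3),np.round(o['position'],4),np.round(o['tool_rot'],3))
d=shot('top','t2.png'); g=shot('side','s2.png')
r=lambda i,w,h:cv2.resize(i,(w,h),interpolation=cv2.INTER_CUBIC)
cv2.imwrite('pics/d.png',np.hstack([r(d['img'][130:270,230:370,::-1],400,400),r(g['img'][130:270,230:370,::-1],400,400)]))
R=Ro.from_euler('xyz',o['tool_rot']); lip=o['position']+R.apply([0,-.117,.036]); print('lip',lip)
print((np.array(proj(d,lip))-[230,130])*400/140,(np.array(proj(g,lip))-[230,130])*400/140+[400,0])
E
```

```text
[-0.401  0.574  0.263  1.356 -0.151  1.231  0.375] [0.6733 0.1064 0.3022] [-3.141 -0.     2.073]
lip [0.5706947  0.05009856 0.2661737 ]
[200.24900365 203.0911708 ] [555.54627049 163.86447421]
```

View pics/d.png

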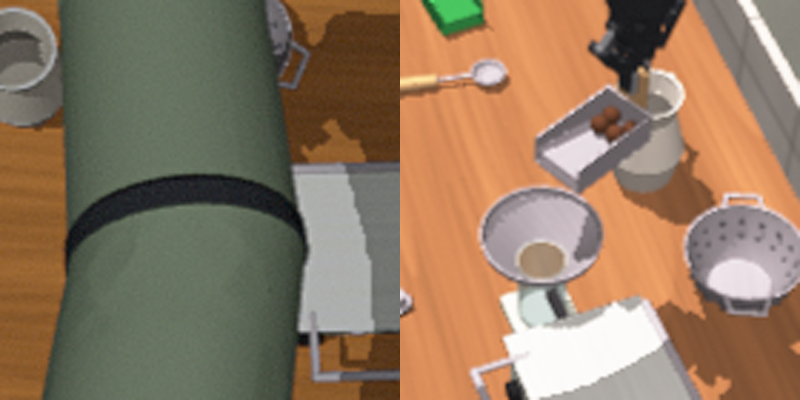

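The right half shows the nuts still in the scoop and its lip just above and beyond the funnel centre, as computed. I'll lower it and tip slowly about the lip.

Call:
apply_moves(claw=[0,0,0,0,0,0,0,0,0,0,0,0,0,0,0,0,0,0,0,0], xyz=[[0,0.001,0.01],[0,0.001,0.02],[0,0.001,0.02],[0,0,0.01],[0,0,0.003],[0,-0.0015,-0.0047],[0,-0.0015,-0.0047],[0,-0.0015,-0.0047],[0,-0.0015,-0.0047],[0,-0.0015,-0.0047],[0,-0.0015,-0.0047],[0,-0.0015,-0.0047],[0,-0.0015,-0.0047],[0,-0.0015,-0.0047],[0,-0.0015,-0.0047],[0,-0.0015,-0.0047],[0,-0.0015,-0.0047],[0,-0.0015,-0.0047],[0,-0.0015,-0.0047],[0,-0.0015,-0.0047]], twist=[[0,0,0],[0,0,0],[0,0,0],[0,0,0],[0,0,0],[-0.04,0,0],[-0.04,0,0],[-0.04,0,0],[-0.04,0,0],[-0.04,0,0],[-0.04,0,0],[-0.04,0,0],[-0.04,0,0],[-0.04,0,0],[-0.04,0,0],[-0.04,0,0],[-0.04,0,0],[-0.04,0,0],[-0.04,0,0],[-0.04,0,0]])

```text
clock: 9.5
position: [0.6404, 0.0886, 0.3012]
tool_rot: [2.539, 0.001, 2.074]
force: [0.5, -0.1, -1.1]
grip_width: 0.0091
finger_force: 58.9
```

Call:
apply_moves(claw=[0,0,0,0,0,0,0,0,0], xyz=[[0,-0.0015,-0.0047],[0,-0.0015,-0.0047],[0,-0.0015,-0.0047],[0,-0.0015,-0.0047],[0,-0.0015,-0.0047],[0,-0.0015,-0.0047],[0,0,0],[0,0,0],[0,0,0]], twist=[[-0.04,0,0],[-0.04,0,0],[-0.04,0,0],[-0.04,0,0],[-0.04,0,0],[-0.04,0,0],[0,0,0],[0,0,0],[0,0,0]])

```text
clock: 10.4
position: [0.6208, 0.0771, 0.3174]
tool_rot: [2.32, -0.002, 2.077]
force: [-0.3, 0.7, -0.7]
grip_width: 0.009
finger_force: 58.9
```

```bash
python3 - <<'E'
from h import *
o=bot.observe(); print(np.round(o['qpos'],3),np.round(o['position'],4),np.round(o['tool_rot'],3))
g=shot('side','s3.png')
cv2.imwrite('pics/e.png',cv2.resize(g['img'][170:270,230:360,::-1],(780,600),interpolation=cv2.INTER_CUBIC))
R=Ro.from_euler('xyz',o['tool_rot']); print('lip',o['position']+R.apply([0,-.117,.036]),R.as_matrix()[:,2])
print(bot.find_in('side','nut0_center'))
E
```

```text
[ 0.524  0.263 -0.667  2.118 -1.235  0.17   1.611] [0.6208 0.0771 0.3174] [ 2.320e+00 -2.000e-03  2.077e+00]
lip [0.57406068 0.05141404 0.20724613] [ 0.63950998  0.3562141  -0.68127711]
[{'position': [0.7487, 0.2091, 0.0941], 'score': 0.39}]
```

View pics/e.png

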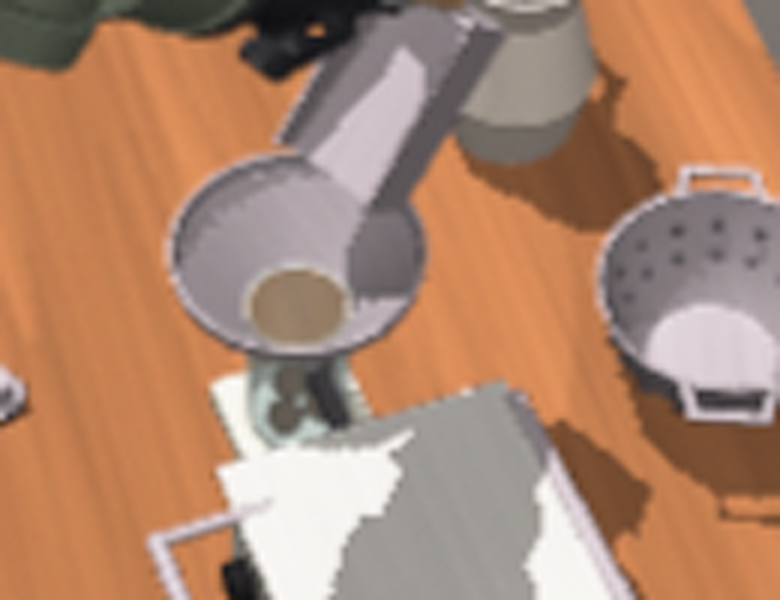

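The scoop looks empty, and nuts show inside the glass tube at about (285,395). I'll turn the scoop back to level, then confirm.

Call:
apply_moves(claw=[0,0,0,0,0,0,0,0,0,0,0,0,0,0,0,0,0], xyz=[[0,0.0016,0.0058],[0,0.0016,0.0058],[0,0.0016,0.0058],[0,0.0016,0.0058],[0,0.0016,0.0058],[0,0.0016,0.0058],[0,0.0016,0.0058],[0,0.0016,0.0058],[0,0.0016,0.0058],[0,0.0016,0.0058],[0,0.0016,0.0038],[0,0.0016,0.0018],[0,0.0016,-0.0042],[0,0.0016,-0.0142],[0,0.0016,-0.0142],[0,0.0016,-0.0142],[0,0,-0.02]], twist=[[0.05,0,0],[0.05,0,0],[0.05,0,0],[0.05,0,0],[0.05,0,0],[0.05,0,0],[0.05,0,0],[0.05,0,0],[0.05,0,0],[0.05,0,0],[0.05,0,0],[0.05,0,0],[0.05,0,0],[0.05,0,0],[0.05,0,0],[0.05,0,0],[0.02,0,0]])

```text
clock: 12.2
position: [0.6602, 0.1016, 0.3444]
tool_rot: [3.105, -0.004, 2.082]
force: [0.6, -0.1, -2.3]
grip_width: 0.009
finger_force: 58.8
```

```bash
python3 - <<'E'
from h import *
o=bot.observe(); print(np.round(o['qpos'],3),np.round(o['position'],4),np.round(o['tool_rot'],3),np.round(o['force'],2))
g=shot('side','s4.png')
cv2.imwrite('pics/f.png',cv2.resize(g['img'][150:250,240:340,::-1],(600,600),interpolation=cv2.INTER_CUBIC))
print([(np.round(r['position'],3),r['score']) for r in bot.find_in('side','nut0_center')])
E
```

```text
[-0.385  0.501  0.242  1.366 -0.138  1.256  0.378] [0.6602 0.1016 0.3444] [ 3.105 -0.004  2.082] [ 0.58 -0.07 -2.32]
[(array([ 0.578, -0.232,  0.166]), 0.6), (array([0.392, 0.102, 0.004]), 0.27)]
```

View pics/f.png

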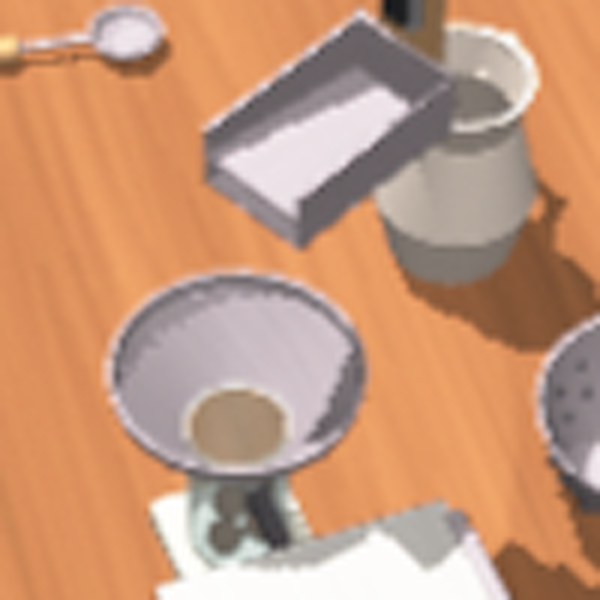

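Scoop and funnel are both empty, and the nuts are clustered in the tube (about (230,520)). The scoop goes back to where it stood.

```bash
python3 - <<'E'
from h import *
o=bot.observe()
plan(o['position'],o['tool_rot'],[.543,.365,.30],[np.pi,0,2.689],12,3)
E
```

```text
[[0.024, 0.002, 0.004], [0.024, 0.003, 0.004], [0.024, 0.004, 0.004], [0.023, 0.006, 0.004], [0.023, 0.007, 0.004], [0.023, 0.008, 0.004], [0.022, 0.009, 0.004], [0.022, 0.01, 0.004], [0.021, 0.011, 0.004], [0.021, 0.012, 0.004], [0.02, 0.013, 0.004], [0.019, 0.014, 0.004]] [0.0035, 0.0008, -0.0506]
```

Call:
apply_moves(claw=[0,0,0,0,0,0,0,0,0,0,0,0,0,0,0,0,0,0,0], xyz=[[0.024,0.002,0.004],[0.024,0.003,0.004],[0.024,0.004,0.004],[0.023,0.006,0.004],[0.023,0.007,0.004],[0.023,0.008,0.004],[0.022,0.009,0.004],[0.022,0.01,0.004],[0.021,0.011,0.004],[0.021,0.012,0.004],[0.02,0.013,0.004],[0.019,0.014,0.004],[0,0,0.04],[0,0,0.04],[0,0,0.04],[0,0,0.04],[0,0,0.03],[0,0,0.02],[0,0,0]], twist=[[0.0035,0.001,-0.0505],[0.0035,0.001,-0.0505],[0.0035,0.001,-0.0505],[0.0035,0.001,-0.0505],[0.0035,0.001,-0.0505],[0.0035,0.001,-0.0505],[0.0035,0.001,-0.0505],[0.0035,0.001,-0.0505],[0.0035,0,-0.0505],[0.0035,0,-0.0505],[0.0035,0,-0.0505],[0.0035,0,-0.0505],[0,0,0],[0,0,0],[0,0,0],[0,0,0],[0,0,0],[0,0,0],[0,0,0]])

```text
clock: 14.2
position: [0.539, 0.3624, 0.0858]
tool_rot: [-3.137, -0.004, 2.688]
force: [-0.4, -0.4, -0.9]
grip_width: 0.0092
finger_force: 58.8
```

Call:
apply_moves(claw=[0,0,0,0], xyz=[[0,0,0.012],[0,0,0.01],[0,0,0.004],[0,0,0]], twist=[[-0.004,0.004,0],[0,0,0],[0,0,0],[0,0,0]])

```text
clock: 14.6
position: [0.5406, 0.3625, 0.0626]
tool_rot: [3.138, -0.006, 2.686]
force: [-0.7, -0.2, -1.0]
grip_width: 0.0089
finger_force: 58.8
```

Call:
apply_moves(claw=[0,0,0], xyz=[[0,0,0.003],[0,0,0.002],[0,0,0]], twist=[[0,0,0],[0,0,0],[0,0,0]])

```text
clock: 14.9
position: [0.5411, 0.363, 0.059]
tool_rot: [3.136, -0.005, 2.686]
force: [-3.5, -0.5, 10.8]
grip_width: 0.0092
finger_force: 60.7
```

Contact. I'll release and rise. The opening stays small (40 mm) so the inner finger keeps clear of the walls.

Call:
apply_moves(claw=[0.04,0.04,0.04,0.04,0.04,0.04,0.04,0.04,0.04,0.04,0.04], xyz=[[0,0,0],[0,0,0],[0,0,0],[0,0,0],[0,0,-0.01],[0,0,-0.03],[0,0,-0.04],[0,0,-0.04],[0,0,-0.04],[0,0,-0.04],[0,0,0]], twist=[[0,0,0],[0,0,0],[0,0,0],[0,0,0],[0,0,0],[0,0,0],[0,0,0],[0,0,0],[0,0,0],[0,0,0],[0,0,0]])

```text
clock: 16.0
position: [0.5431, 0.3624, 0.2643]
tool_rot: [3.13, -0.002, 2.685]
force: [-0.4, -0.2, -0.1]
grip_width: 0.0398
finger_force: 0.0
```

```bash
python3 - <<'E'
from h import *
o=bot.observe(); print(np.round(o['qpos'],3),np.round(o['position'],4))
g=shot('side','s5.png')
a=g['img'][140:205,225:290,::-1]; b=g['img'][230:310,250:350,::-1]
cv2.imwrite('pics/g.png',np.hstack([cv2.resize(a,(350,350),interpolation=cv2.INTER_CUBIC),cv2.resize(b,(437,350),interpolation=cv2.INTER_CUBIC)]))
k=4.375
print((np.array(proj(g,[.4801,-.2428,.2124]))-[250,230])*k+[350,0],(np.array(proj(g,[.444,-.135,.108]))-[250,230])*k+[350,0])
E
```

```text
[-0.703  0.533  0.043  1.493 -0.032  1.106  0.462] [0.5431 0.3624 0.2643]
[491.09555773 236.35196512] [397.37714745 195.09633398]
```

View pics/g.png

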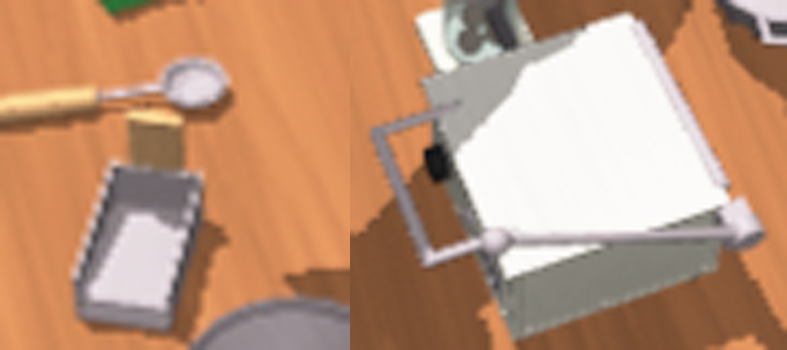

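The scoop stands empty and upright. The lid bar's middle is at about (404,197) and the ball at (496,241), both close to prediction (within about 1.5 px). Next, the bar.

```bash
python3 - <<'E'
from h import *
o=bot.observe()
plan(o['position'],o['tool_rot'],[.446,-.134,.26],[np.pi,0,1.65],16,3)
E
```

```text
[[-0.008, -0.03, -0.0], [-0.01, -0.03, -0.0], [-0.012, -0.029, -0.0], [-0.014, -0.028, -0.0], [-0.016, -0.027, -0.0], [-0.018, -0.026, -0.0], [-0.019, -0.025, -0.0], [-0.021, -0.024, -0.0], [-0.022, -0.022, -0.0], [-0.024, -0.021, -0.0], [-0.025, -0.019, -0.0], [-0.026, -0.018, -0.0], [-0.027, -0.016, 0.0], [-0.028, -0.014, 0.0], [-0.029, -0.012, 0.0], [-0.03, -0.01, 0.0]] [0.0004, -0.0005, 0.0647]
```

Call:
apply_moves(claw=[0.03,0.03,0.03,0.03,0.03,0.03,0.03,0.03,0.03,0.03,0.03,0.03,0.03,0.03,0.03,0.03,0.03,0.03,0.03,0.03], xyz=[[-0.008,-0.03,0],[-0.01,-0.03,0],[-0.012,-0.029,0],[-0.014,-0.028,0],[-0.016,-0.027,0],[-0.018,-0.026,0],[-0.019,-0.025,0],[-0.021,-0.024,0],[-0.022,-0.022,0],[-0.024,-0.021,0],[-0.025,-0.019,0],[-0.026,-0.018,0],[-0.027,-0.016,0],[-0.028,-0.014,0],[-0.029,-0.012,0],[-0.03,-0.01,0],[0,0,0.03],[0,0,0.03],[0,0,0.03],[0,0,0]], twist=[[0,0,0.065],[0,0,0.065],[0,0,0.065],[0,0,0.065],[0,0,0.065],[0,0,0.065],[0,0,0.065],[0,0,0.065],[0,0,0.065],[0,0,0.065],[0,0,0.065],[0,0,0.065],[0,0,0.065],[0,0,0.065],[0,0,0.065],[0,0,0.06],[0,0,0],[0,0,0],[0,0,0],[0,0,0]])

```text
clock: 18.05
position: [0.4435, -0.1319, 0.1624]
tool_rot: [-3.133, -0.007, 1.651]
force: [-0.5, -0.1, 0.8]
grip_width: 0.0299
finger_force: 0.0
```

```bash
python3 - <<'E'
from h import *
o=bot.observe(); print(np.round(o['qpos'],3),np.round(o['position'],4),np.round(o['tool_rot'],3))
g=shot('side','s6.png')
cv2.imwrite('pics/i.png',cv2.resize(g['img'][215:315,230:350,::-1],(720,600),interpolation=cv2.INTER_CUBIC))
print((np.array(proj(g,o['position']))-[230,215])*6,(np.array(proj(g,[.446,-.134,.108]))-[230,215])*6)
E
```

```text
[-0.129  0.398  0.375  2.088 -0.228  0.704  0.475] [ 0.4435 -0.1319  0.1624] [-3.133 -0.007  1.651]
[178.92351967 293.88059781] [188.32947318 354.9848783 ]
```

View pics/i.png

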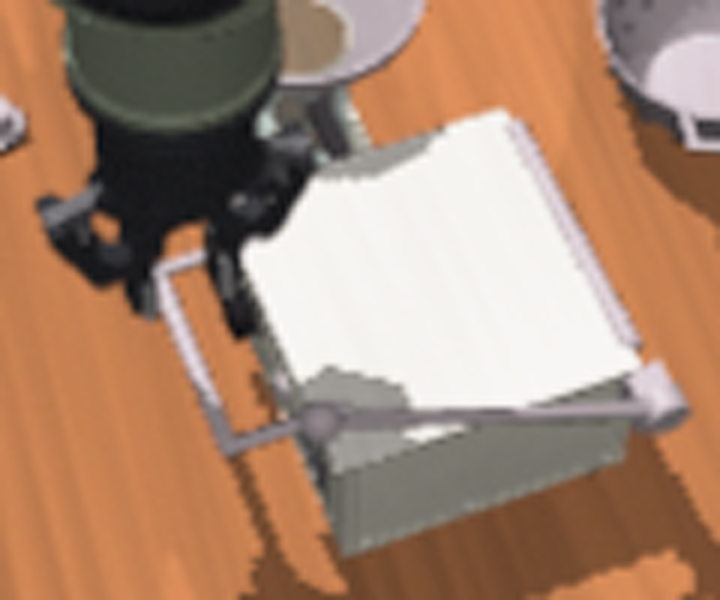

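The fingers straddle the bar (tips at about (148,310) and (243,330); bar from (160,268) to (232,448)), with the inner finger over the gap. I'll shift 3 mm forward, descend and close.

Call:
apply_moves(claw=[0.03,0.03,0.03,0.03,0.03,0.0,0.0,0.0,0.0,0.0], xyz=[[0,0.003,0.02],[0,0,0.02],[0,0,0.02],[0,0,0.013],[0,0,0],[0,0,0],[0,0,0],[0,0,0],[0,0,0],[0,0,0]], twist=[[0,0,0],[0,0,0],[0,0,0],[0,0,0],[0,0,0],[0,0,0],[0,0,0],[0,0,0],[0,0,0],[0,0,0]], force=40)

```text
clock: 19.1
position: [0.4459, -0.1319, 0.0933]
tool_rot: [-3.135, -0.007, 1.65]
force: [-19.4, -3.0, 15.4]
grip_width: 0.0082
finger_force: 39.2
```

Call:
apply_moves(claw=[0,0,0,0,0,0,0], xyz=[[0,-0.001,-0.004],[0,0,-0.011],[0,0.001,-0.011],[0,0.001,-0.011],[0,0.002,-0.011],[0,0,0],[0,0,0]], twist=[[0,0,0],[0,0,0],[0,0,0],[0,0,0],[0,0,0],[0,0,0],[0,0,0]])

```text
clock: 19.8
position: [0.4511, -0.1316, 0.1413]
tool_rot: [-3.139, -0.007, 1.651]
force: [-6.5, -0.5, -1.3]
grip_width: 0.0084
finger_force: 39.3
```

Call:
apply_moves(claw=[0,0,0,0,0,0,0], xyz=[[0,0.002,-0.0105],[0,0.003,-0.0105],[0,0.003,-0.01],[0,0.004,-0.01],[0,0.0045,-0.01],[0,0,0],[0,0,0]], twist=[[0,0,0],[0,0,0],[0,0,0],[0,0,0],[0,0,0],[0,0,0],[0,0,0]])

```text
clock: 20.5
position: [0.4693, -0.13, 0.1925]
tool_rot: [-3.141, -0.006, 1.652]
force: [1.1, 6.1, -3.7]
grip_width: 0.0078
finger_force: 39.2
```

```bash
python3 - <<'E'
from h import *
o=bot.observe(); print(np.round(o['position'],4),np.round(o['tool_rot'],3))
g=shot('side','s7.png'); d=shot('top','t7.png')
b=g['img'][205:315,230:350,::-1]; a=d['img'][180:280,270:430,::-1]
cv2.imwrite('pics/j.png',np.hstack([cv2.resize(b,(400,366),interpolation=cv2.INTER_CUBIC)[:350],cv2.resize(a,(400,250),interpolation=cv2.INTER_CUBIC).repeat(1,0) if 0 else np.vstack([cv2.resize(a,(400,250),interpolation=cv2.INTER_CUBIC),np.zeros((100,400,3),np.uint8)])]))
# predicted bar-end and ball pixels for angles (side part, crop px)
yaw=.078;R=Ro.from_euler('z',yaw);H=np.array([.656,-.119,.108])
for t in(.44,.48,.52,.56):
    f=lambda y:np.round((np.array(proj(g,H+R.apply([-.21*np.cos(t),y,.21*np.sin(t)])))-[230,205])*10/3).tolist()
    print(t,'ends',f(.055),f(-.055),'ball',f(-.112))
E
```

```text
[ 0.4693 -0.13    0.1925] [-3.141 -0.006  1.652]
0.44 ends [104.0, 122.0] [146.0, 221.0] ball [169.0, 277.0]
0.48 ends [108.0, 115.0] [150.0, 215.0] ball [174.0, 271.0]
0.52 ends [112.0, 109.0] [154.0, 209.0] ball [178.0, 265.0]
0.56 ends [116.0, 103.0] [159.0, 203.0] ball [183.0, 259.0]
```

View pics/j.png

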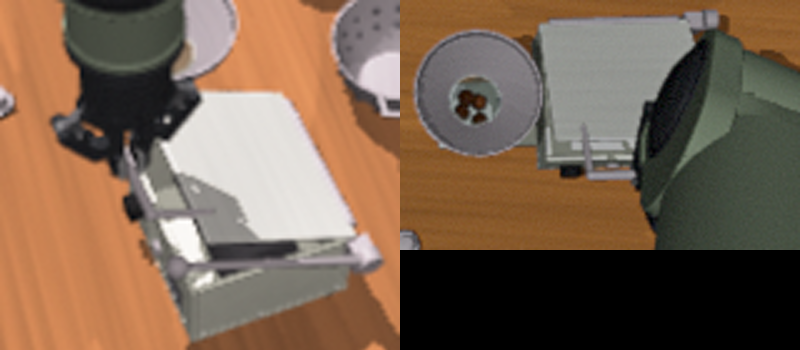

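The lid is up with its bar in the gripper at about (135,160), and all four nuts lie in the tube (top view, about (470,103)). Bar and ball angles both come out near 0.49–0.51. A small raise, then I'll check the ball numerically.

Call:
apply_moves(claw=[0,0,0,0,0,0], xyz=[[0,0.0013,-0.0025],[0,0,0],[0,0,0],[0,0,0],[0,0,0],[0,0,0]], twist=[[0,0,0],[0,0,0],[0,0,0],[0,0,0],[0,0,0],[0,0,0]])

```text
clock: 21.2
position: [0.4704, -0.1299, 0.1947]
tool_rot: [-3.141, -0.007, 1.652]
force: [1.6, 5.9, -3.6]
grip_width: 0.0082
finger_force: 39.2
```

```bash
python3 - <<'E'
from h import *
from scipy.optimize import least_squares
g=shot('side','s8.png'); d=bot.grab_frame('top')
def ball(f,u,v):
    im=cv2.resize(cv2.imread(f,0)[v-9:v+10,u-9:u+10],None,fx=8,fy=8,interpolation=cv2.INTER_CUBIC)
    c=cv2.HoughCircles(cv2.GaussianBlur(im,(0,0),3),cv2.HOUGH_GRADIENT,1.5,10,param1=60,param2=8,minRadius=16,maxRadius=40)
    return [] if c is None else [(round(u-9+x/8-.44,1),round(v-9+y/8-.44,1),round(r/8,1)) for x,y,r in c[0][:3]]
bt=ball('pics/top0.png',411,247); bs=ball('pics/side0.png',283,285); b8=ball('pics/s8.png',283,285)
print(bt,bs,b8)
# joint fit: hinge shift (x,y), yaw fixed, pointer angle t, side-camera pixel bias; bar mid shut & ball in both pictures
R=Ro.from_euler('z',.078)
def res(p,bt,bs):
    H=np.array([p[0],p[1],.108]); bar=H+R.apply([-.21,0,0]); B=H+R.apply([-.21*np.cos(p[2]),-.112,.21*np.sin(p[2])])
    b=p[3:5]
    return np.r_[np.array(proj(d,bar))-[360.2,261.6],np.array(proj(g,bar))+b-[262.3,275.1],np.array(proj(d,B))-bt,np.array(proj(g,B))+b-bs,b/1.0]
for T,S in(((411.6,247.4),(283.4,285.1)),)+(((bt[0][:2],bs[0][:2]),) if bt and bs else ()):
    s=least_squares(res,[.655,-.119,.5,0,0],args=(T,S)); print(np.round(s.x,4),np.round(s.fun,2))
o=bot.observe(); x=s.x; q=R.inv().apply(np.array(o['position'])-Ro.from_euler('xyz',o['tool_rot']).apply([0,0,.019])-[x[0],x[1],.108])
print('bar by arm',q,np.arctan2(q[2],-q[0]),np.hypot(q[0],q[2]),o['force'],o['finger_force'])
E
```

```text
[] [(np.float32(289.0), np.float32(290.1), np.float32(4.7)), (np.float32(287.0), np.float32(289.3), np.float32(3.2)), (np.float32(282.8), np.float32(284.7), np.float32(3.6))] [(np.float32(287.5), np.float32(280.0), np.float32(3.5)), (np.float32(287.7), np.float32(278.5), np.float32(4.9)), (np.float32(281.7), np.float32(285.2), np.float32(4.4))]
[ 0.6547 -0.1184  0.5087  0.621   0.2979] [ 0.02 -0.45 -0.43 -0.37  0.35 -0.05 -0.19  0.07  0.62  0.3 ]
bar by arm [-0.18464279  0.00276949  0.1057056 ] 0.5199436489528126 0.21275956834520282 [ 2.16533714  6.25190913 -3.51921244] 39.2136812210083
```

```bash
python3 -c "
from workcell import bot
print(bot.job_done())"
```

```text
the job is handed in; nothing more can be done
None
```

The job is handed in, though no verdict came back: all four nuts are in the tube, the empty scoop stands upright, and the gripper holds the lid at about 0.50–0.52 rad against the pointer's 0.51; I viewed 11 pictures, one over your limit of 10.

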